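Empty the mixing balls from the double-cone tumbler

TASK

The batch has been taken out of the little hand-cranked mixer and its ceramic mixing balls now have to go to the wash. Slide the catch tray by its handle in under the mixer from the open side, straight and all the way to the frame's cross bar, lift the lid off the mixer's port and lay it flat on the worktop, then crank the vessel over until its port faces down and all four balls have dropped into the tray. Crank it back until the port faces straight up and set the lid back on, seated level all round; leave the tray with the balls under the mixer, and do not disturb the jar, the funnel or the label roll.

Things in the scene. Friction and masses are not known exactly. Their poses are not given: they have to be found in the camera images.
- frame: Fixed grey mixer frame. Origin on the worktop at its centre, z up, x along the mixer's axis (crank at the -x end). Foot bars 30 wide, 23 high along y at x = -85 and +85 mm, y = -95 to +130; legs rise from them to bearing blocks (52 wide, top z = 171) that carry the axis at z = 148. The -y side is open for the tray; the +y side has the cross bar.
- stop (a point): Middle of the inner face of the frame's cross bar (23 mm high, along the frame's x), 100 mm from the frame's centre towards its +y, on the worktop. It stops the tray: against it the tray's middle is at the frame's centre.
- port (a point): Centre of the rim of the vessel's only port; z points out of it (up at the start). The vessel is a steel double cone, 126 mm across, turning about the frame's x axis at z = 148; this point is 72 mm from the axis. Round collar: outside 78 mm (81 at its bead), inside 70. The blind end reaches 66 mm from the axis. Balls begin to run out about 135 degrees from up and are all out when it faces down.
- mixer (a joint): Angle of the vessel, rad: 0 port up (start), +pi or -pi port down; positive turns take the crank grip from the frame's -y side over the top to its +y side. A bearing brake makes it stiff (0.35 N m, 5 N at the crank grip); it stays at any angle where it is left. Turns up to 3.8 rad either way.
- crank (a point): Middle of the black crank grip: cylinder 23 mm thick, 66 long, parallel to the frame's x axis, revolving freely on its pin, so the hand may keep its direction. 155 mm from the frame's centre towards -x, 75 from the axis. At port up it is on the -y side, level with the axis (z = 148 mm); at +pi on the +y side. The crank arm, 22 wide, turns at x = -105 to -123. Its y and z axes turn with the grip.
- lid: Shallow steel lid that lies loose over the port's collar: diameter 90 mm (92 at the bead), 13 mm high, skirt inside diameter 84 mm and 10 mm deep, 3 mm clear of the collar all round. Mass about 0.16 kg. Origin: centre of the plane of the skirt's lower edge, z up; seated, it lies 10 mm below the port's rim.
- lid_grip (a point): Middle of the lid's bridge handle, a round steel bar 12 mm thick along the lid's x axis (42 mm of it straight), 43 mm above the lid's lower edge and 30 mm above its top. Seated on the port it is 33 mm out from the port's rim, on the port's z axis; with the lid flat on the worktop it is at z = 43 mm.
- tray: Loose steel catch tray, 120 (x) by 200 (y) by 42 mm high, walls 3 mm, open on top. Mass about 0.45 kg. Origin: centre of its underside. It fits between the frame's feet with 10 mm to spare on each side.
- tray_grip (a point): Middle of the tray's handle, a round bar 12 mm thick along the tray's x axis (70 mm of it straight), 145 mm from the tray's middle at its -y end, 45 mm out from the end wall, centre 34 mm above the worktop.
- tray_floor (a point): Centre of the tray's inner floor, 3 mm above its underside, with the tray's axes.
- ball_0_center (a point): Centre of one of the four white ceramic mixing balls, 34 mm in diameter, about 0.07 kg; at the start inside the vessel.
- ball_1_center (a point): Centre of one of the four white ceramic mixing balls, 34 mm in diameter, about 0.07 kg; at the start inside the vessel.
- ball_2_center (a point): Centre of one of the four white ceramic mixing balls, 34 mm in diameter, about 0.07 kg; at the start inside the vessel.
- ball_3_center (a point): Centre of one of the four white ceramic mixing balls, 34 mm in diameter, about 0.07 kg; at the start inside the vessel.
- paste_jar: Bystander: open glass jar of paste, 70 mm in diameter, 113 mm high; origin at its foot.
- funnel: Bystander: white jar funnel stood on its mouth, 68 mm in diameter, 72 mm high; origin at its foot.
- label_roll: Bystander: roll of labels, 66 mm in diameter, 39 mm high; origin at its foot.
Mind the look-alikes: they are no part of the job. What is shaped like the lid but blue is not meant.

How it is judged:
By the outcome, as a careful person would: the job done as asked, in the order asked, and still so for the second after the job is handed in, with the robot touching nothing.
It also fails if it takes over 70 s, if anything falls off the work surface, if the arm or the gripper's body presses on something with over 40 N, if the wrist force passes 120 N, or if a joint passes its speed limit or range.

ROBOT

A 7-joint arm with a two-finger parallel gripper is mounted at the origin on a cart in front of the work surface, level with it; the furniture and walls round the work are solid. World frame = base frame: x ahead of the robot, y to its left, z up, the work surface at z = 0. Lengths are in m, angles in rad, forces in N, time in s.
With the tool pointing down it reaches from about 0.4 to 0.85 m from the base axis. Payload 6.9 kg.
Tool frame: the origin (TCP) lies midway between the tips of the shut fingers; the grasp point (between the pads) lies behind it (ctrl.pinch_z is the z of the grasp point in the tool frame, in m); z points along the fingers, y is the line along which they close (so a half turn about z gives the same grasp; the last joint's range is limited). The gripper opens to 85 mm and grips with 20 to 120 N. Pads are 22 mm wide; open, the fingers measure 114 mm over their backs; the gripper's body (76 mm by 85 mm) begins 54 mm behind the grasp point. The pads swing forward as they close: fully open they stand 13 mm farther back than shut.
Start: joints at [-1.022, 0.507, -0.238, 1.5, 0.126, 1.149, -0.155], TCP at [0.268, 0.565, 0.231] pointing down, gripper open.
Joint ranges: [-3.08, 3.08], [-0.24, 2.05], [-1.43, 1.35], [0, 2.5], [-1.52, 4.66], [0.17, 1.96], [-2.89, 2.89]. Speed limits (rad/s): [2.39, 2.39, 3.14, 3.14, 3.14, 3.14, 3.14].

INTERFACE

Orientations are given as a unit quaternion [w, x, y, z].
In Python, from station import ctrl, get_state, vision, ticket, models gives the robot as it stands. Calls block until the motion is done:
- ctrl.movep(position, orientation): joint-space move of the TCP to a pose.
- ctrl.movel(position, frame=None, max_speed=0.15): straight line of the TCP; frame=None keeps the orientation; max_speed is the mean speed in m/s.
- ctrl.set_joints(angles): joint-space move.
- ctrl.ungrasp() and ctrl.close_gripper(force=None): open the fingers fully, or close them until they stop; force is the grip in N (None keeps the last).
- ctrl.pause(seconds).
- ctrl.ik(position, orientation): joint angles nearest the present ones, or None.
- get_state(): the state.
- vision.grab_frame(name): name is "side" or "top"; returns (picture, depth): 420x560x3 uint8, blue, green, red; 420x560 float32, m along the optical axis (not along the pixel's ray), 0 where there is no reading.
- vision.camera_info(name): a dict with "mtx" (3x3 intrinsics, pixels), "dist_coeffs" ([k1, k2, p1, p2, k3] as OpenCV has them; the pictures are not rectified), "R" (3x3) and "t" (3): a world point X has camera coordinates R X + t. Camera axes: x right, y down, z forward; pixel columns grow to the right and rows downward; lengths in m; the calibration is good to about 2 mm. A picture is of the moment at which its call begins. camera_info takes no time and is no camera call.
A pose or a line that the arm cannot do raises ctrl.Unreachable and nothing moves.
- ticket.close_job(): hands the job in; it is judged then, once.
Trained networks look in the newest picture that a camera, given by its name, has taken for a name from the list of things; names that differ only in an ending like _2 or _b are one class to them, and where a whole thing is asked for, a point or a joint stands for the part that bears it (a point fixed in the world has none). Each returns a list of dicts, best first, with "p" (0 to 1); they miss things now and then, are a little off and sometimes report something else, mostly with a low value. They report only what shows in the picture. A call takes as long as a camera call. They do not tell look-alikes from the thing itself.
- models.recognise(camera, target): "point" ([column, row] in pixels, amid what is visible of it).
- models.masks_of(camera, target): "mask" (420x560 bool, what is visible of it) and "point" ([column, row] in pixels, amid what is visible of it).
The state is a dict: "time": time; "qpos": joint angles; "qd": joint speeds; "tau": joint torques, N m; "tcp_pos": TCP position; "eef_rot": TCP orientation; "contact_force": force on the tool from outside, world axes, zero at the start; "wrist_torque": the same for the moment, N m; "width": finger opening in m; "gripper_force": force on a finger pad.
Only numpy, scipy, OpenCV 4.12 (cv2) and the standard library are available. Lean on these libraries where they do the work, as an engineer would, in place of code of your own. Each camera call takes 0.05 s, during which the arm holds its last target. There are 200 camera calls.

## Working session

There is one attempt and no reset: what is moved stays moved. The work goes in short steps, each a Python script; the robot and the scene stay as the last script left them, time stands still between calls to the robot, and variables do not carry over. Pictures are saved under pics/ and viewed, at most 10 in all, crops included, and the job is handed in when it is done.

```bash
ls; mkdir -p pics; cat > h.py <<'E'
import numpy as np, cv2
from station import ctrl, get_state, vision, ticket, models
def snap(n,f):
    p,d=vision.grab_frame(n); cv2.imwrite('pics/'+f,p); return p,d
def cloud(n,d,mask):
    c=vision.camera_info(n); v,u=np.nonzero(mask&(d>0)); z=d[v,u]
    q=cv2.undistortPoints(np.stack([u,v],1).astype(float)[:,None],np.array(c['mtx']),np.array(c['dist_coeffs']))[:,0]
    X=np.c_[q*z[:,None],z]
    return (X-np.array(c['t']))@np.array(c['R'])
def proj(n,X):
    c=vision.camera_info(n); R=np.array(c['R'])
    return cv2.projectPoints(np.array(X,float).reshape(-1,3),cv2.Rodrigues(R)[0],np.array(c['t'],float),np.array(c['mtx']),np.array(c['dist_coeffs']))[0][:,0]
E
python3 - <<'E'
from h import *
ims=[]
for n in('top','side'):
    p,d=snap(n,n+'0.png'); np.save(n+'d.npy',d); ims.append(p)
    print(n, 'campos', (-np.array(vision.camera_info(n)['R']).T@vision.camera_info(n)['t']).round(3))
    for t in('frame','lid','tray','crank','mixer','tray_grip','lid_grip','paste_jar','funnel','label_roll'):
        r=models.masks_of(n,t)
        for x in r[:3]:
            c=cloud(n,d,x['mask']); 
            if x['p']>.3 and len(c): print(n,t,round(x['p'],2),np.round(x['point']),c.shape[0],np.median(c,0).round(3),np.percentile(c,2,0).round(3),np.percentile(c,98,0).round(3))
E
```

```text
pics
top campos [ 0.268 -0.18   1.788]
top frame 0.72 [231. 189.] 2177 [0.568 0.153 0.149] [ 0.423  0.073 -0.001] [0.708 0.296 0.201]
top lid 0.82 [298. 167.] 412 [0.801 0.001 0.013] [ 0.763 -0.039 -0.003] [0.846 0.044 0.051]
top lid 0.67 [236. 180.] 529 [0.598 0.16  0.224] [0.559 0.121 0.203] [0.641 0.201 0.26 ]
top tray 0.73 [311. 252.] 2030 [ 0.524 -0.189  0.004] [ 0.441 -0.322 -0.006] [ 0.601 -0.082  0.048]
top tray 0.42 [387. 264.] 234 [ 0.601 -0.472  0.037] [ 0.572 -0.499 -0.001] [ 0.628 -0.441  0.046]
top crank 0.61 [223. 227.] 86 [0.441 0.118 0.158] [0.41  0.107 0.147] [0.466 0.129 0.166]
top crank 0.5 [313. 251.] 1921 [ 0.525 -0.189  0.004] [ 0.445 -0.32  -0.006] [ 0.601 -0.085  0.048]
top mixer 0.73 [236. 194.] 754 [0.558 0.128 0.175] [0.413 0.1   0.123] [0.666 0.215 0.202]
top tray_grip 0.74 [312. 250.] 2012 [ 0.525 -0.192  0.004] [ 0.444 -0.322 -0.006] [ 0.603 -0.081  0.048]
top tray_grip 0.46 [234. 179.] 516 [0.6   0.16  0.224] [0.56  0.122 0.212] [0.642 0.202 0.26 ]
top lid_grip 0.9 [231. 176.] 530 [0.6   0.162 0.224] [0.56  0.121 0.211] [0.642 0.204 0.26 ]
top lid_grip
[... 987 characters left out ...]
03]
side tray_grip 0.78 [266. 277.] 2327 [ 0.525 -0.183  0.007] [ 0.442 -0.322 -0.001] [ 0.603 -0.077  0.045]
side tray_grip 0.37 [282. 188.] 2225 [0.586 0.125 0.148] [0.426 0.063 0.005] [0.705 0.26  0.201]
side lid_grip 0.78 [343. 234.] 365 [ 0.803 -0.006  0.014] [ 0.765 -0.039  0.004] [0.842 0.042 0.05 ]
side lid_grip 0.75 [282. 165.] 379 [0.6   0.153 0.225] [0.563 0.119 0.214] [0.643 0.201 0.261]
side paste_jar 0.55 [236. 164.] 443 [0.416 0.399 0.075] [0.383 0.384 0.012] [0.448 0.47  0.114]
side funnel 0.54 [228. 237.] 280 [0.394 0.003 0.024] [ 0.364 -0.018  0.   ] [0.424 0.033 0.069]
side label_roll 0.88 [302. 353.] 513 [ 0.601 -0.486  0.038] [ 0.572 -0.507  0.005] [ 0.627 -0.445  0.043]
```

```bash
ls pics
```

```text
side0.png
top0.png
```

```bash
python3 - <<'E'
import cv2
a=cv2.imread('pics/top0.png')[120:345,130:430]; b=cv2.imread('pics/side0.png')[120:345,130:430]
cv2.imwrite('pics/v1.png',cv2.resize(a,(800,600),interpolation=2)); cv2.imwrite('pics/v2.png',cv2.resize(b,(800,600),interpolation=2))
E
```

```text
(no output)
```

View pics/v1.png

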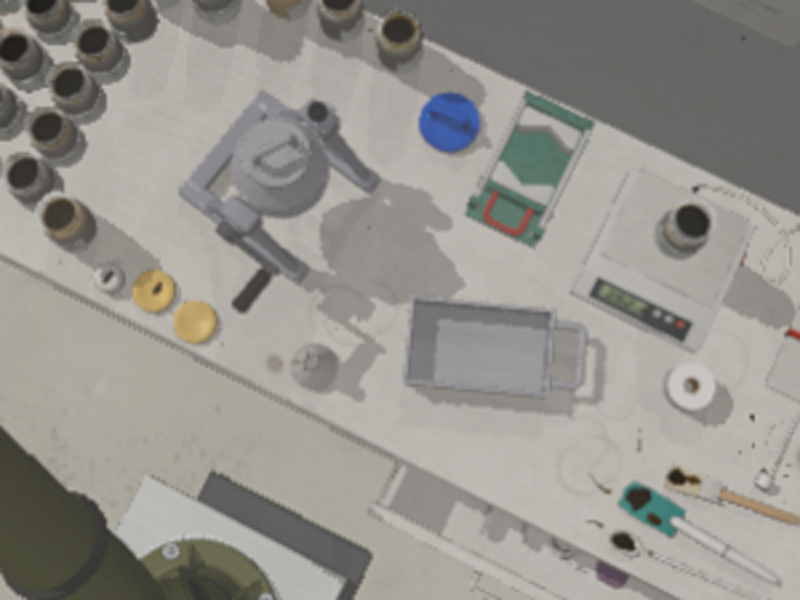

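View pics/v2.png

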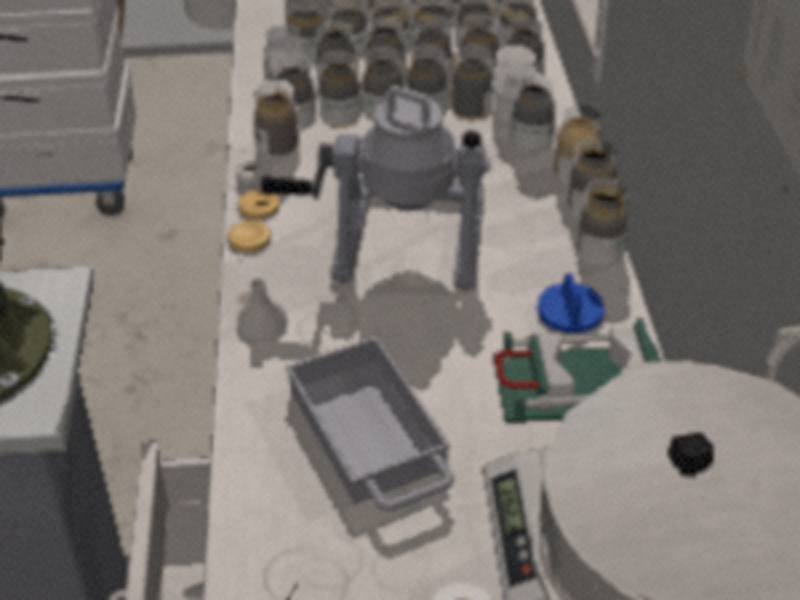

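The two views show:
- The mixer is at about top px (236,180), with its open side toward world -y and its crank at (223,227).
- The tray is at (311,252), with its handle toward -y.
- The funnel is at (248,257).
- The blue look-alike lid is at (298,167).

Next I'll fit the exact poses.

```bash
python3 - <<'E'
from h import *
from scipy.optimize import minimize
C={}
for n in('top','side'):
    d=np.load(n+'d.npy'); C[n]=cloud(n,d,np.ones_like(d,bool))
def sdbox(p,b):
    q=np.maximum(np.maximum(b[0]-p[:,0],p[:,0]-b[1]),np.maximum(b[2]-p[:,1],p[:,1]-b[3])); return np.maximum(q,0)
def loc(P,s): c,k=np.cos(s[2]),np.sin(s[2]); Q=P[:,:2]-s[:2]; return np.c_[Q@[c,k],Q@[-k,c]]
for n in C:
    P=C[n]
    near=np.hypot(P[:,0]-.6,P[:,1]-.16)<.22
    # frame: low points on foot/cross bars; axis height
    F=P[near&(P[:,2]>.017)&(P[:,2]<.028)]; B=P[near&(P[:,2]>.163)&(P[:,2]<.178)]
    def cost(s):
        a=loc(F,s); e=np.min([sdbox(a,(-.1,-.07,-.095,.13)),sdbox(a,(.07,.1,-.095,.13)),sdbox(a,(-.1,.1,.1,.13))],0)
        b=loc(B,s); f=np.min([sdbox(b,(-.125,-.065,-.026,.026)),sdbox(b,(.065,.125,-.026,.026)),np.maximum(0,np.hypot(b[:,0],b[:,1])-.063)],0)
        return np.minimum(e,.02).mean()+np.minimum(f,.02).mean()
    best=min((minimize(cost,[.6,.16,y],method='Nelder-Mead') for y in np.radians([-30,-20,-10,0,10])),key=lambda r:r.fun)
    print(n,'frame',best.x[:2].round(4),np.degrees(best.x[2]).round(1),best.fun,len(F),len(B))
    L=P[near&(P[:,2]>.217)&(P[:,2]<.232)]; (c,r)=cv2.minEnclosingCircle(L[:,:2].astype(np.float32)); print(' lid',np.round(c,4),round(r,4),len(L),np.median(L[:,2]).round(4))
    H=P[near&(P[:,2]>.25)&(P[:,2]<.275)]; m=H.mean(0); w=np.linalg.svd(H[:,:2]-m[:2])[2][0]; print(' lidgrip',m.round(4),np.degrees(np.arctan2(w[1],w[0])).round(1),len(H),H[:,2].max().round(4))
    T=P[(abs(P[:,0]-.52)<.13)&(abs(P[:,1]+.19)<.17)&(P[:,2]>.033)&(P[:,2]<.055)]
    def tc(s):
        a=loc(T,s); e=np.min([sdbox(a,(-.06,.06,-.1,-.097)),sdbox(a,(-.06,.06,.097,.1)),sdbox(a,(-.06,-.057,-.1,.1)),sdbox(a,(.057,.06,-.1,.1)),sdbox(a,(-.041,.041,-.151,-.139)),sdbox(a,(-.047,-.035,-.15,-.1)),sdbox(a,(.035,.047,-.15,-.1))],0)
        return np.minimum(e,.02).mean()
    b=min((minimize(tc,[.52,-.175,y],method='Nelder-Mead') for y in np.radians([0,10,20,30])),key=lambda r:r.fun)
    print(' tray',b.x[:2].round(4),np.degrees(b.x[2]).round(1),b.fun,len(T)); 
    G=P[(np.hypot(P[:,0]-.44,P[:,1]-.118)<.06)&(P[:,2]>.14)&(P[:,2]<.17)]; g=loc(G,best.x); print(' crank local',np.median(g,0).round(4),g.min(0).round(3),g.max(0).round(3))
print(ctrl.pinch_z,get_state()['eef_rot'])
E
```

```text
top frame [0.6019 0.1638] -10.8 0.0012822750296832958 502 334
 lid [0.6005 0.164 ] 0.0459 412 0.2235
 lidgrip [0.6003 0.1638 0.2566] 143.1 59 0.2666
 tray [ 0.5188 -0.1831] 21.0 0.0003751920142446183 395
 crank local [-0.1428 -0.0744] [-0.19  -0.089] [-0.11  -0.026]
side frame [0.6018 0.1604] -11.1 0.0007492897781563631 294 316
 lid [0.6038 0.1604] 0.0483 274 0.2242
 lidgrip [0.6033 0.1615 0.2567] -35.9 51 0.2643
 tray [ 0.52   -0.1839] 20.8 0.00047265150733275316 620
 crank local [-0.1431 -0.0773] [-0.187 -0.088] [-0.109 -0.026]
-0.0187 [3.48164025e-07 2.19615312e-01 9.75586549e-01 1.27188778e-05]
```

```bash
cat >> h.py <<'E'
FC=np.array([.6018,.162]); FY=np.radians(-10.9)
def rot(a): return np.array([[np.cos(a),-np.sin(a)],[np.sin(a),np.cos(a)]])
def W(x,y): return FC+rot(FY)@[x,y]           # frame-local -> world xy
def Q(phi): return [0,float(np.cos(phi/2)),float(np.sin(phi/2)),0]   # tool down, tool x at angle phi
PZ=-ctrl.pinch_z
def P(xy,z): return [float(xy[0]),float(xy[1]),float(z)]  # z of TCP
def st(m=''):
    s=get_state(); print(m,'t',round(s['time'],2),'tcp',np.round(s['tcp_pos'],4),'w',round(s['width'],4),'F',np.round(s['contact_force'],1),'q',np.round(s['qpos'],2),flush=True); return s
E
python3 - <<'E'
from h import *
# obstacles near handle approach
d=np.load('topd.npy'); c=cloud('top',d,np.ones_like(d,bool))
ty=np.radians(20.9); tc=np.array([.5194,-.1835]); a=(c[:,:2]-tc)@rot(ty)
m=(abs(a[:,0])<.05)&(a[:,1]<-.155)&(a[:,1]>-.24); print('obst max z',np.percentile(c[m,2],[50,99,100]))
m=(c[:,2]>.012)&(c[:,2]<.3)&(((c[:,:2]-FC)@rot(FY))[:,1]<-.12); 
l=((c[:,:2]-FC)@rot(FY)); k=m&(abs(l[:,0])<.2)&(l[:,1]>-.6)&~((abs(a[:,0])<.07)&(abs(a[:,1])<.16)); print('others local',l[k].round(2)[::25].tolist())
g=tc+rot(ty)@[0,-.165]
s=get_state()
ctrl.movel(P(s['tcp_pos'][:2],.40),max_speed=.3); st('up')
for phi in (ty+np.pi,ty):
    q=ctrl.ik(P(g,.40),Q(phi)); print(phi,None if q is None else np.round(q,2))
    q=ctrl.ik(P(g,.0153),Q(phi)); print(phi,None if q is None else np.round(q,2))
E
```

```text
obst max z [-0.00057993  0.00946152  0.01944889]
others local [[0.19, -0.12], [0.19, -0.23], [0.19, -0.24], [0.18, -0.24], [0.2, -0.27], [0.18, -0.25], [0.19, -0.27], [0.2, -0.29], [0.2, -0.3], [0.15, -0.23], [0.16, -0.26], [0.19, -0.3], [0.19, -0.32], [0.14, -0.25], [0.16, -0.3], [0.14, -0.28], [0.16, -0.32], [0.15, -0.32], [0.18, -0.4], [0.18, -0.42], [0.17, -0.41], [0.18, -0.44], [0.2, -0.46], [0.15, -0.41], [0.16, -0.42], [0.15, -0.42], [0.15, -0.42], [0.2, -0.5], [0.19, -0.48], [0.17, -0.47], [0.16, -0.45], [0.14, -0.44], [0.19, -0.51], [0.18, -0.5], [0.17, -0.49], [0.16, -0.48], [0.15, -0.47], [0.14, -0.47], [0.19, -0.54], [0.19, -0.54], [0.18, -0.54], [0.18, -0.54], [0.17, -0.54], [0.17, -0.55], [0.18, -0.56], [0.18, -0.57], [0.18, -0.58], [0.19, -0.59], [0.16, -0.57], [-0.15, -0.17], [0.17, -0.59], [-0.16, -0.18], [-0.17, -0.18], [-0.17, -0.19], [-0.2, -0.17], [-0.19, -0.19], [-0.17, -0.21], [-0.19, -0.2], [-0.2, -0.21]]
up t 1.81 tcp [0.2677 0.5646 0.3997] w 0.0856 F [ 0.2  0.6 -0.2] q [-1.03  0.44 -0.24  1.16  0.1   1.55 -0.13]
3.506366467256608 [ 0.19  0.58  0.67  1.02 -0.35  1.64  2.68]
3.506366467256608 [ 0.4   0.79  0.17  1.61 -0.17  0.76  2.58]
0.36477381366681483 [ 0.12  0.63  0.87  1.02 -0.46  1.67 -0.38]
0.36477381366681483 [ 0.02  0.99  0.94  1.61 -0.91  1.03  0.04]
```

```bash
python3 - <<'E'
from h import *
ty=np.radians(20.9); tc=np.array([.5194,-.1835]); g=tc+rot(ty)@[0,-.165]
ctrl.movep(P([.42,.2],.42),Q(np.radians(60))); st()
ctrl.movep(P(g,.15),Q(ty)); st('above')
ctrl.movel(P(g,.0155),max_speed=.12); st('down')
ctrl.close_gripper(40); st('grip')
# tray now at
s=get_state(); g=np.array(s['tcp_pos'][:2]); c0=g-rot(ty)@[0,-.145]; l0=rot(FY).T@(c0-FC); print('tray local',l0)
pre=np.array([0,-.26])
N=8
for i in range(1,N+1):
    f=i/N; l=l0+(pre-l0)*f; a=ty+(FY-ty)*f; c=W(*l); p=c+rot(a)@[0,-.145]
    ctrl.movel(P(p,.0155),Q(a),max_speed=.1)
st('pre'); p,d=snap('top','t1.png'); p2,_=snap('side','s1.png')
cv2.imwrite('pics/v3.png',np.hstack([cv2.resize(p[130:330,150:350],(400,400)),cv2.resize(p2[120:320,180:380],(400,400))]))
E
```

```text
t 3.27 tcp [0.4197 0.2013 0.4196] w 0.0854 F [0.1 0.  0.4] q [-0.65  0.15  0.18  1.52 -0.03  1.47 -0.99]
above t 5.5 tcp [ 0.5793 -0.3362  0.1505] w 0.0854 F [ 0.1 -0.   0.8] q [ 0.07  0.77  0.81  1.49 -0.59  1.14 -0.21]
down t 6.78 tcp [ 0.5787 -0.3381  0.0164] w 0.0856 F [-0.6 -0.1 -0. ] q [ 0.12  0.9   0.71  1.61 -0.71  0.9  -0.11]
grip t 7.44 tcp [ 0.5784 -0.3373  0.0156] w 0.0106 F [-1.   3.6  3.9] q [ 0.12  0.9   0.71  1.61 -0.71  0.9  -0.11]
tray local [-0.00497234 -0.37146923]
pre t 9.79 tcp [ 0.5253 -0.2353  0.0155] w 0.0108 F [-0.9  2.3  5.2] q [-0.11  0.86  0.84  1.88 -0.87  0.83 -0.55]
```

View pics/v3.png

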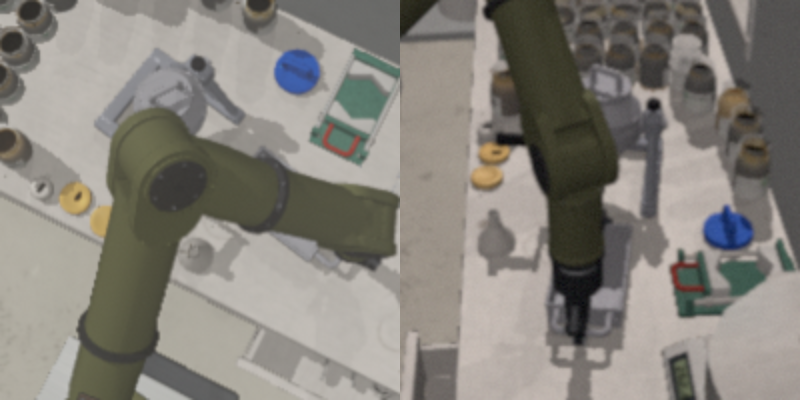

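```bash
python3 - <<'E'
from h import *
p,d=vision.grab_frame('top'); c=cloud('top',d,np.ones_like(d,bool)); c2=cloud('side',vision.grab_frame('side')[1],np.ones_like(d,bool))
for n,x in(('top',c),('side',c2)):
    l=(x[:,:2]-FC)@rot(FY); k=(x[:,2]>.27)&(l[:,1]>-.25)
    for y in np.arange(-.25,.1,.05):
        j=k&(abs(l[:,1]-y)<.025)
        if j.sum()>5: print(n,round(y,2),'x',l[j,0].min().round(2),l[j,0].max().round(2),'z',x[j,2].min().round(2),x[j,2].max().round(2))
s=get_state()
for phi in(FY,FY+np.pi):
  for yy in(-.26,-.13,0):
    q=ctrl.ik(P(W(0,yy-.145),.0155),Q(phi)); print(yy,None if q is None else np.round(q,2))
E
```

```text
top -0.25 x -0.64 0.38 z 0.27 0.98
top -0.2 x -0.61 0.38 z 0.27 0.97
top -0.15 x -0.39 0.37 z 0.27 0.93
top -0.1 x -0.21 0.36 z 0.27 0.9
top -0.05 x 0.33 0.35 z 0.27 0.87
top -0.0 x 0.32 0.34 z 0.27 0.84
top 0.05 x 0.31 0.33 z 0.27 0.81
side -0.25 x -0.64 0.38 z 0.27 0.85
side -0.2 x -0.6 0.37 z 0.27 0.84
side -0.15 x -0.23 0.37 z 0.27 0.83
side -0.1 x -0.12 0.35 z 0.27 0.82
side -0.05 x 0.33 0.35 z 0.27 0.8
side -0.0 x 0.32 0.34 z 0.27 0.79
side 0.05 x 0.31 0.33 z 0.27 0.78
-0.26 [-0.11  0.86  0.84  1.88 -0.87  0.83 -0.55]
-0.13 [-0.35  0.85  0.86  1.92 -0.9   0.82 -0.74]
0 [-0.58  0.87  0.89  1.88 -0.91  0.85 -0.97]
-0.26 [ 0.36  0.68  0.02  1.87 -0.03  0.59  1.79]
-0.13 [ 0.12  0.67  0.05  1.92 -0.06  0.56  1.59]
0 [-0.13  0.68  0.08  1.88 -0.09  0.58  1.39]
```

The picture shows the tray lined up with the mixer's opening at about px (590,280), with the handle gripped. The elbow sits close to the mixer, so I'll switch to an elbow-up configuration, regrip and then push the tray in.

```bash
python3 - <<'E'
from h import *
ctrl.ungrasp()
s=st('open'); xy=np.array(s['tcp_pos'][:2]); 
l=rot(FY).T@(xy-FC); print(l)
ctrl.movel(P(xy,.12),max_speed=.25)
# tray pushed up to 12mm in; grip bar expected at -.395..-.405
q=np.array(ctrl.ik(P(W(0,-.418),.12),Q(FY+np.pi))); q[6]-=np.pi; print(q.round(2))
ctrl.set_joints(q.tolist()); st('reconf')
snap('top','t2.png'); _,d=snap('side','s2.png')
c=cloud('side',d,np.ones_like(d,bool)); a=(c[:,:2]-FC)@rot(FY); m=(abs(a[:,0])<.04)&(a[:,1]<-.37)&(a[:,1]>-.43)&(c[:,2]>.02)&(c[:,2]<.05); print('bar y',np.percentile(a[m,1],[5,50,95]),m.sum())
E
```

```text
open t 10.7 tcp [ 0.5251 -0.2359  0.0155] w 0.0855 F [-0.4 -1.8 -1.3] q [-0.11  0.86  0.84  1.88 -0.87  0.83 -0.55]
[-2.30800782e-05 -4.05247309e-01]
[ 0.35  0.54  0.08  1.78 -0.06  0.82 -1.3 ]
reconf t 12.12 tcp [ 0.5217 -0.2482  0.119 ] w 0.0853 F [ 0.2  0.3 -0.3] q [ 0.35  0.55  0.09  1.78 -0.06  0.82 -1.3 ]
bar y [-0.40116168 -0.39669902 -0.38063612] 108
```

```bash
python3 - <<'E'
from h import *
ctrl.movel(P(W(0,-.418),.0155),max_speed=.15); ctrl.close_gripper(40); st('grip')
for y in(-.34,-.26,-.2,-.163): ctrl.movel(P(W(0,y),.0155),max_speed=.12)
s=st('in'); 
ctrl.ungrasp(); st('open')
ctrl.movel(P(W(0,-.163),.075),max_speed=.2)
ctrl.close_gripper(40)
ctrl.movel(P(W(0,-.205),.075),max_speed=.2)
ctrl.movel(P(W(0,-.205),.022),max_speed=.2)
s=st('behind')
f0=rot(FY).T@np.array(s['contact_force'][:2])
for y in np.r_[-.185,-.178,np.arange(-.175,-.145,.0015)]:
    ctrl.movel(P(W(0,y),.022),max_speed=.05)
    f=rot(FY).T@np.array(get_state()['contact_force'][:2])-f0
    if f[1]<-12: break
print('stop y',y,f); st()
ctrl.movel(P(W(0,y-.02),.022),max_speed=.2); ctrl.movel(P(W(0,y-.02),.12),max_speed=.3); ctrl.ungrasp(); st()
snap('top','t3.png'); p,d=snap('side','s3.png')
cv2.imwrite('pics/v4.png',cv2.resize(p[140:290,190:390],(800,600)))
E
```

```text
grip t 13.74 tcp [ 0.5232 -0.2481  0.0157] w 0.0104 F [1.5 5.  3.9] q [ 0.36  0.69  0.07  1.87 -0.08  0.59 -1.29]
in t 16.47 tcp [0.5721 0.0016 0.0159] w 0.0103 F [1.5 2.5 4.8] q [-0.12  0.68  0.12  1.89 -0.14  0.58 -1.67]
open t 17.18 tcp [0.5708 0.0016 0.0154] w 0.0853 F [ 0.3 -1.9 -0.8] q [-0.12  0.68  0.12  1.89 -0.14  0.58 -1.67]
behind t 19.17 tcp [ 0.5628 -0.0385  0.0218] w 0.0 F [ 0.2 -0.7  1. ] q [-0.05  0.67  0.12  1.9  -0.13  0.58 -1.61]
stop y -0.15549999999999997 [  2.19047547 -13.88775048]
 t 23.51 tcp [0.5726 0.0041 0.0221] w -0.0 F [ -0.3 -14.8  -0.6] q [-0.14  0.67  0.13  1.88 -0.14  0.6  -1.68]
 t 25.02 tcp [ 0.5686 -0.0103  0.12  ] w 0.0856 F [-0.2 -0.2  0.2] q [-0.13  0.54  0.16  1.8  -0.11  0.81 -1.68]
```

View pics/v4.png

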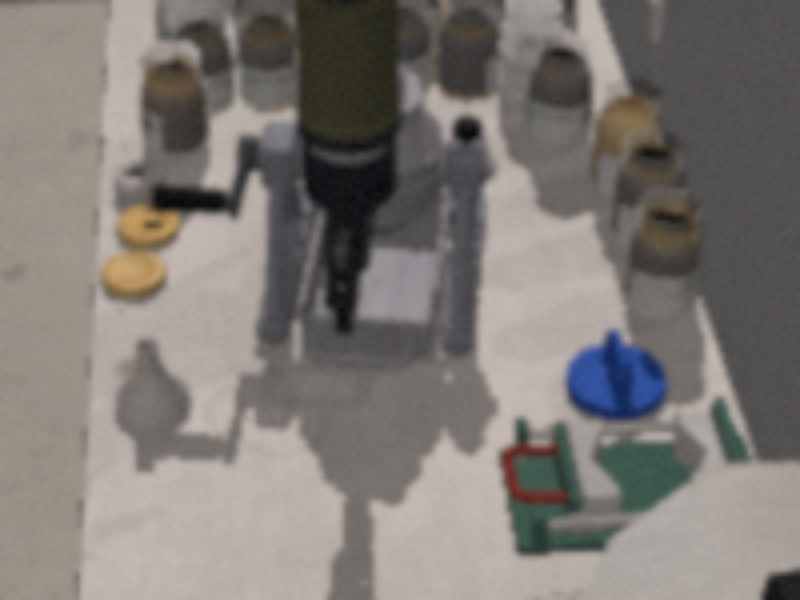

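The tray is between the feet with its near wall at about (370,350). I'll check its position from the depth data.

```bash
python3 - <<'E'
from h import *
ctrl.movel(P(W(0,-.20),.33),max_speed=.35); st()
for n in('top','side'):
    p,d=snap(n,n+'4.png'); c=cloud(n,d,np.ones_like(d,bool)); a=(c[:,:2]-FC)@rot(FY)
    for lo,hi in((-.13,-.085),(-.17,-.125)):
      for s in((-.04,-.0),(0,.04)):
        m=(a[:,0]>s[0])&(a[:,0]<s[1])&(a[:,1]>lo)&(a[:,1]<hi)&(c[:,2]>.03 if lo>-.15 else c[:,2]>.026)&(c[:,2]<.055)
        if m.any(): print(n,lo,s,np.percentile(a[m,1],[5,50,95]).round(4),m.sum())
    m=(a[:,1]>-.2)&(a[:,1]<-.07)&(c[:,2]>.02)&(c[:,2]<.055)&(abs(a[:,0])<.068)
    print(' x range',np.percentile(a[m,0],[2,98]).round(4))
    L=c[(np.hypot(c[:,0]-.6,c[:,1]-.16)<.1)&(c[:,2]>.25)&(c[:,2]<.275)]; print(' lidgrip',L.mean(0).round(4),len(L))
E
```

```text
t 25.87 tcp [ 0.5636 -0.0343  0.3298] w 0.0856 F [ 0.7 -0.3 -0.4] q [-0.11  0.35  0.19  1.49 -0.07  1.31 -1.67]Traceback (most recent call last):
  File "<stdin>", line 10, in <module>
    return _quantile_unchecked(
        a, q, axis, out, overwrite_input, method, keepdims, weights)
    return _ureduce(a,
                    func=_quantile_ureduce_func,
    ...<5 lines>...
                    overwrite_input=overwrite_input,
                    method=method)
    r = func(a, **kwargs)
    result = _quantile(arr,
                       quantiles=q,
    ...<2 lines>...
                       out=out,
                       weights=wgt)
    slices_having_nans = np.isnan(arr[-1, ...])
                                  ~~~^^^^^^^^^
IndexError: index -1 is out of bounds for axis 0 with size 0
```

```bash
python3 - <<'E'
from h import *
n='side'; p,d=snap(n,'s4.png'); c=cloud(n,d,np.ones_like(d,bool)); a=(c[:,:2]-FC)@rot(FY)
m=(a[:,1]>-.2)&(a[:,1]<-.07)&(c[:,2]>.02)&(c[:,2]<.055)&(abs(a[:,0])<.068)
for y in np.arange(-.17,-.08,.005):
    j=m&(abs(a[:,1]-y)<.0025)
    if j.any(): print(round(y,4),j.sum(),'x',a[j,0].min().round(3),a[j,0].max().round(3),'z',c[j,2].min().round(3),c[j,2].max().round(3))
cv2.imwrite('pics/v5.png',cv2.resize(p[140:290,190:390],(800,600)))
E
```

```text
-0.15 16 x -0.031 0.04 z 0.033 0.046
-0.145 35 x -0.039 0.046 z 0.03 0.044
-0.14 27 x -0.04 0.046 z 0.03 0.044
-0.135 10 x -0.044 0.049 z 0.034 0.044
-0.13 6 x -0.041 0.049 z 0.036 0.042
-0.125 6 x -0.045 0.048 z 0.032 0.041
-0.12 3 x -0.042 0.044 z 0.039 0.042
-0.115 12 x -0.043 0.051 z 0.035 0.045
-0.11 5 x -0.04 0.047 z 0.034 0.044
-0.105 15 x -0.048 0.057 z 0.035 0.048
-0.1 61 x -0.056 0.06 z 0.02 0.049
-0.095 84 x -0.057 0.064 z 0.021 0.047
-0.09 14 x -0.057 0.063 z 0.025 0.046
-0.085 2 x -0.058 -0.054 z 0.043 0.044
```

View pics/v5.png

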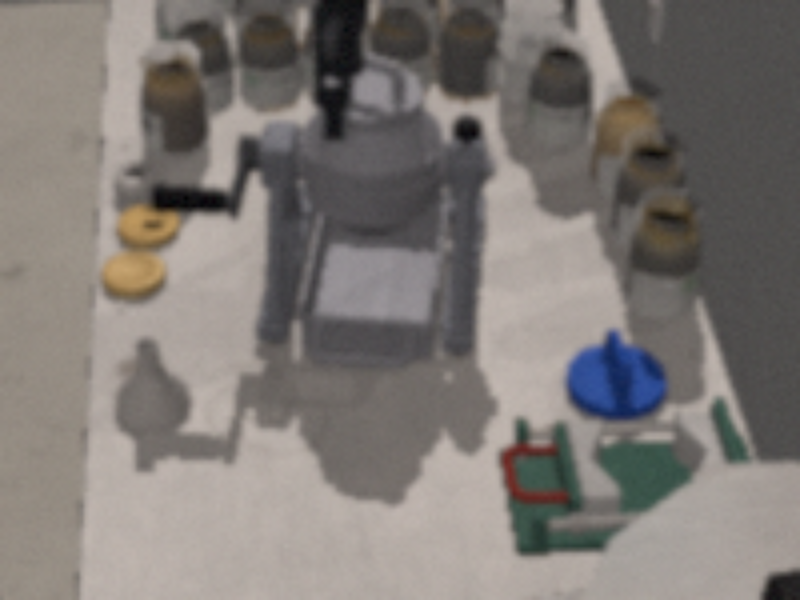

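The tray is flush: bar at y = -0.145 and end wall at about -0.098. Next is the lid.

```bash
python3 - <<'E'
from h import *
L=np.array([.602,.1627]); phi=np.radians(-36.4)
ctrl.movep(P(L,.345),Q(phi)); st('above')
ctrl.movel(P(L,.2345),max_speed=.15); ctrl.close_gripper(50); s=st('grip')
np.save('lidgrip.npy',np.r_[s['tcp_pos'],s['eef_rot']])
ctrl.movel(P(L,.335),max_speed=.15); st('lift')
D=[.53,-.2]
ctrl.movel(P(D,.335),max_speed=.3)
ctrl.movel(P(D,.06),max_speed=.25); st('low')
ctrl.movel(P(D,.0255),max_speed=.06); s=st('down')
ctrl.ungrasp(); st('open'); np.save('lidput.npy',np.r_[s['tcp_pos'],s['eef_rot']])
ctrl.movel(P(D,.11),max_speed=.3)
C=W(-.157,-.075)
ctrl.movel(P([.47,-.05],.26),Q(FY),max_speed=.35); st('transit')
p,d=snap('side','s5.png'); p2,d2=snap('top','t5.png')
cv2.imwrite('pics/v6.png',np.hstack([cv2.resize(p2[130:330,150:350],(400,400)),cv2.resize(p[120:320,180:380],(400,400))]))
for n,q in(('top',d2),('side',d)):
    c=cloud(n,q,np.ones_like(q,bool)); a=(c[:,:2]-FC)@rot(FY)
    m=(a[:,0]>-.185)&(a[:,0]<-.128)&(abs(a[:,1]+.075)<.03)&(c[:,2]>.12)&(c[:,2]<.18)
    if m.any(): print(n,'crank',np.median(a[m],0).round(4),np.percentile(c[m,2],[5,50,95]).round(4),m.sum())
E
```

```text
above t 26.79 tcp [0.6019 0.1615 0.344 ] w 0.0854 F [ 0.2 -0.9 -0. ] q [-0.44  0.45  0.23  1.3  -0.1   1.41 -2.42]
grip t 28.35 tcp [0.6021 0.1628 0.2348] w 0.0105 F [-0.5 -0.2  1.3] q [-0.44  0.51  0.22  1.5  -0.12  1.15 -2.4 ]
lift t 29.17 tcp [0.6015 0.1626 0.3338] w 0.0103 F [ 0.2  0.  -2.6] q [-0.44  0.45  0.23  1.32 -0.1   1.38 -2.42]
low t 31.8 tcp [ 0.5308 -0.2001  0.061 ] w 0.01 F [ 0.6 -0.3 -1.6] q [ 0.16  0.62  0.25  1.87 -0.23  0.68 -1.67]
down t 32.52 tcp [ 0.5298 -0.2     0.025 ] w 0.0104 F [ 0.  -0.3 -2.2] q [ 0.18  0.67  0.22  1.89 -0.25  0.6  -1.65]
open t 33.24 tcp [ 0.53   -0.2     0.0255] w 0.0853 F [-0.2  0.4  0.9] q [ 0.17  0.67  0.22  1.89 -0.25  0.6  -1.65]
transit t 34.46 tcp [ 0.4696 -0.051   0.2585] w 0.0854 F [-0.1 -0.2  0.1] q [-0.09  0.25  0.19  1.84 -0.05  1.06 -1.65]
top crank [-0.1564 -0.0758] [0.1478 0.1567 0.1652] 105
side crank [-0.1693 -0.0803] [0.1416 0.1547 0.1614] 58
```

View pics/v6.png

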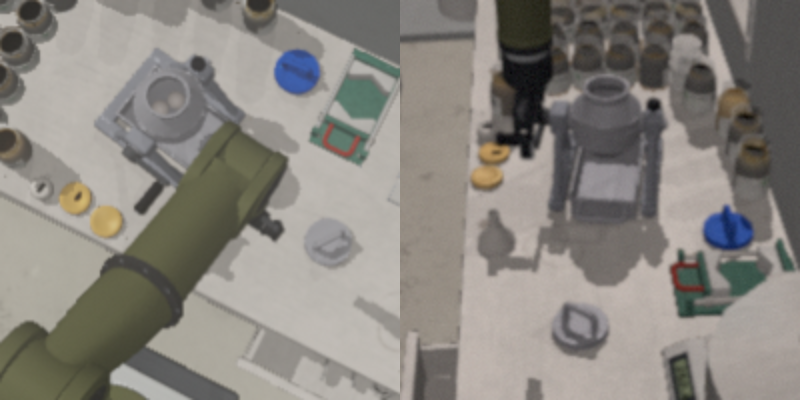

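The lid lies flat at side px (578,325), the port is open with the balls visible inside, and the tray hasn't moved. Now the crank.

```bash
cat >> h.py <<'E'
def arc(th,x=-.157): # crank angle -> TCP
    return P(W(x,-.075*np.cos(th)),.148+.075*np.sin(th)-PZ)
E
python3 - <<'E'
from h import *
p=arc(0); 
for th in np.radians([0,60,120,180]): print(ctrl.ik(arc(th),Q(FY)) is not None,end=' ')
ctrl.movel([p[0],p[1],.21],Q(FY),max_speed=.25)
ctrl.movel(p,max_speed=.15); ctrl.close_gripper(60); st('grip')
for i,a in enumerate(range(15,181,15)):
    ctrl.movel(arc(np.radians(a)),max_speed=.12 if a<=105 else .08)
    if a%60==0: st(a)
ctrl.pause(.4)
_,d=snap('side','s6.png'); p2,d2=snap('top','t6.png')
for n in('side','top'):
    print(n,[(round(r['p'],2),np.round(r['point']).tolist()) for r in models.recognise(n,'ball_0_center')])
p=cv2.imread('pics/s6.png'); cv2.imwrite('pics/v7.png',np.hstack([cv2.resize(p2[130:330,150:350],(400,400)),cv2.resize(p[130:280,200:350],(400,400))]))
st('end')
E
```

```text
True True True True grip t 36.72 tcp [0.4342 0.1209 0.1299] w 0.0211 F [-0.5  8.8  0.9] q [-0.38  0.37  0.08  2.09 -0.05  0.69 -2.03]
60 t 37.98 tcp [0.4408 0.1563 0.1943] w 0.0216 F [ 2.4  6.7 -3.9] q [-0.45  0.3   0.08  1.96 -0.03  0.88 -2.12]
120 t 39.33 tcp [0.455  0.2308 0.1953] w 0.0209 F [-0.6  6.1  5.2] q [-0.56  0.36  0.06  1.86 -0.03  0.92 -2.24]
180 t 40.89 tcp [0.462  0.2683 0.1293] w 0.0212 F [ 2.2  9.9 -5.7] q [-0.6   0.47  0.05  1.89 -0.03  0.78 -2.29]
side [(0.57, [282.0, 215.0])]
top []
end t 41.49 tcp [0.4621 0.2682 0.1294] w 0.0217 F [ 0.9  9.9 -5.6] q [-0.6   0.47  0.05  1.89 -0.03  0.78 -2.29]
```

View pics/v7.png

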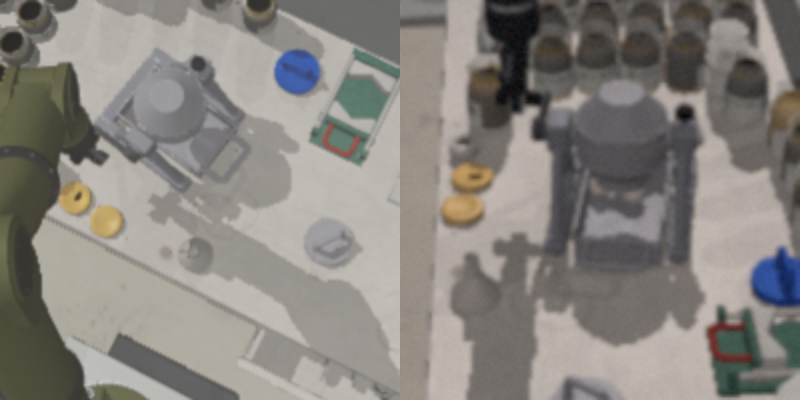

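```bash
python3 - <<'E'
from h import *
for a in range(165,-1,-15): ctrl.movel(arc(np.radians(a)),max_speed=.13)
s=st('back'); ctrl.pause(.15); st()
ctrl.ungrasp(); p=arc(0); ctrl.movel([p[0],p[1],.21],max_speed=.25)
ctrl.movel([.46,-.04,.27],max_speed=.35); st()
imgs={}
for n in('top','side'):
    im,d=snap(n,n+'7.png'); imgs[n]=im; c=cloud(n,d,np.ones_like(d,bool)); a=(c[:,:2]-FC)@rot(FY)
    print(n,[(round(r['p'],2),np.round(r['point']).tolist()) for r in models.recognise(n,'ball_0_center')])
    r=np.hypot(a[:,0],a[:,1]); m=(r<.048)&(c[:,2]>.21)&(c[:,2]<.23)
    A=np.c_[a[m],np.ones(m.sum())]; s,*_=np.linalg.lstsq(A,c[m,2],rcond=None); print(n,'rim tilt deg',np.degrees(s[:2]).round(2),s[2].round(4),m.sum(),'cent',cv2.minEnclosingCircle(a[m].astype(np.float32)))
    m=(a[:,0]>-.185)&(a[:,0]<-.128)&(abs(a[:,1]+.075)<.03)&(c[:,2]>.12)&(c[:,2]<.18)
    if m.any(): print(n,'crank',np.median(a[m],0).round(4),np.percentile(c[m,2],[5,50,95]).round(4),m.sum())
    m=(np.hypot(c[:,0]-.53,c[:,1]+.2)<.06)&(c[:,2]>.03)&(c[:,2]<.06)
    if m.any(): print(n,'lidbar',c[m].mean(0).round(4))
cv2.imwrite('pics/v8.png',np.hstack([cv2.resize(imgs['top'][150:250,180:280],(400,400)),cv2.resize(imgs['side'][140:240,230:330],(400,400))]))
E
```

```text
back t 45.09 tcp [0.4341 0.1208 0.1291] w 0.0207 F [ 0.8  7.7 -5.6] q [-0.38  0.37  0.08  2.09 -0.05  0.69 -2.03]
 t 45.24 tcp [0.4341 0.1209 0.1294] w 0.0214 F [ 1.3  8.9 -5.7] q [-0.38  0.37  0.08  2.09 -0.05  0.69 -2.03]
 t 47.0 tcp [ 0.4594 -0.0403  0.2689] w 0.0856 F [ 0.1  0.8 -0.6] q [-0.11  0.22  0.18  1.85 -0.05  1.08 -1.67]
top [(0.68, [388.0, 262.0])]
top rim tilt deg [-0.98 -0.74] 0.2192 124 cent ((-0.0027143715415149927, 0.0012160243932157755), 0.04232423007488251)
top crank [-0.1571 -0.0755] [0.1491 0.1566 0.1643] 105
top lidbar [ 0.5265 -0.1996  0.0449]
side []
side rim tilt deg [-0.26 -0.25] 0.2176 164 cent ((0.0037170241121202707, 0.0020531362388283014), 0.045670490711927414)
side crank [-0.1717 -0.0794] [0.1427 0.1557 0.1601] 54
side lidbar [ 0.5305 -0.2035  0.0442]
```

View pics/v8.png

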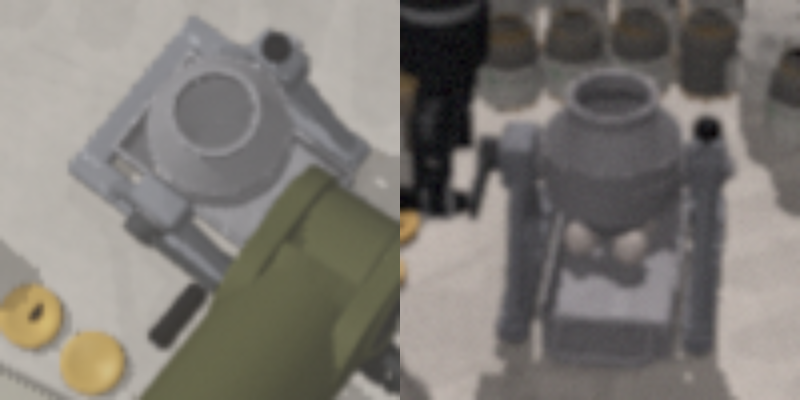

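The vessel is empty: the top view (215,115) shows bare steel. Two balls are visible in the tray at about (580,240) and (628,245), with the others behind them. The port is upright to within 1°. Now the lid goes back on.

```bash
python3 - <<'E'
from h import *
L=np.array([.602,.1627]); phi=np.radians(-36.4); D=[.53,-.2]
ctrl.movel(P(D,.11),Q(phi),max_speed=.35)
ctrl.movel(P(D,.0252),max_speed=.15); ctrl.close_gripper(50); st('grip')
ctrl.movel(P(D,.335),max_speed=.3); ctrl.movel(P(L,.335),max_speed=.3); ctrl.movel(P(L,.256),max_speed=.15); ctrl.pause(.25); st('pre')
ctrl.movel(P(L,.2355),max_speed=.04); s=st('on')
if abs(s['contact_force'][2])<8:
    ctrl.ungrasp(); st('open'); ctrl.movel(P(L,.34),max_speed=.25); ctrl.movel(P(W(-.12,-.3),.34),max_speed=.4)
    for n in('top','side'):
        im,d=snap(n,n+'8.png'); c=cloud(n,d,np.ones_like(d,bool)); a=(c[:,:2]-FC)@rot(FY)
        r=np.hypot(a[:,0],a[:,1]); m=(r<.048)&(c[:,2]>.212)&(c[:,2]<.234)
        A=np.c_[a[m],np.ones(m.sum())]; q,*_=np.linalg.lstsq(A,c[m,2],rcond=None); print(n,'lid tilt',np.degrees(q[:2]).round(2),q[2].round(4),m.sum(),cv2.minEnclosingCircle(a[m].astype(np.float32)))
        h=(r<.05)&(c[:,2]>.25)&(c[:,2]<.275); print('bar',c[h].mean(0).round(4))
        if n=='side': cv2.imwrite('pics/v9.png',cv2.resize(im[140:290,190:390],(800,600)))
    st()
E
```

```text
grip t 49.42 tcp [ 0.5301 -0.2001  0.0254] w 0.0102 F [-1.   0.8  3.6] q [ 0.17  0.67  0.23  1.89 -0.25  0.6  -1.64]
pre t 52.91 tcp [0.6024 0.1628 0.257 ] w 0.0099 F [ 0.  -0.2 -1.7] q [-0.44  0.49  0.23  1.47 -0.12  1.2  -2.4 ]
on t 53.57 tcp [0.6016 0.1626 0.2355] w 0.0106 F [-2.3 -0.2  2.4] q [-0.44  0.51  0.23  1.5  -0.12  1.15 -2.4 ]
open t 54.28 tcp [0.602  0.1627 0.2355] w 0.0855 F [ 0.  -0.1  0. ] q [-0.44  0.51  0.23  1.5  -0.12  1.15 -2.4 ]
top lid tilt [-0.07  1.12] 0.2231 451 ((-0.0014855293557047844, -9.296461939811707e-06), 0.04659653455018997)
bar [0.5987 0.162  0.257 ]
side lid tilt [-0.27  4.04] 0.2238 308 ((4.082602754351683e-05, 0.00034380718716420233), 0.0470263734459877)
bar [0.5999 0.1601 0.2571]
 t 55.91 tcp [ 0.428  -0.1082  0.3394] w 0.0856 F [-1.   0.2  0.3] q [-0.12  0.14  0.37  1.75 -0.05  1.26 -1.94]
```

```bash
ls pics/v9.png
```

```text
pics/v9.png
```

```bash
python3 - <<'E'
from h import *
for n in('top','side'):
    for d in(np.load(n+'d.npy'),vision.grab_frame(n)[1]):
        c=cloud(n,d,np.ones_like(d,bool)); a=(c[:,:2]-FC)@rot(FY); r=np.hypot(a[:,0],a[:,1])
        m=(r<.048)&(c[:,2]>.212)&(c[:,2]<.234); A=np.c_[a[m],np.ones(m.sum())]; q,*_=np.linalg.lstsq(A,c[m,2],rcond=None)
        h=(r<.05)&(c[:,2]>.25)&(c[:,2]<.275); print(n,np.degrees(q[:2]).round(2),q[2].round(4),c[h].mean(0).round(4))
E
```

```text
top [-0.04  0.55] 0.2229 [0.6003 0.1638 0.2566]
top [-0.28  0.45] 0.2225 [0.5987 0.1617 0.2569]
side [-0.09  2.98] 0.2238 [0.6033 0.1615 0.2567]
side [0.08 3.57] 0.2237 [0.6001 0.1598 0.2569]
```

View pics/v9.png

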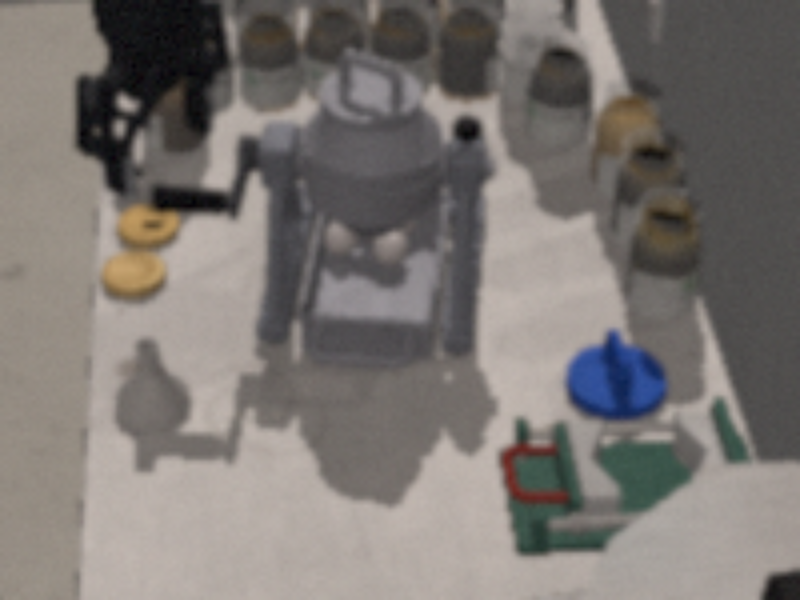

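The lid sits level on the port at (370,85), at the same height and tilt as at the start. The balls are in the tray at about (365,240), and the funnel hasn't moved. Handing in.

```bash
python3 -c "
from h import *
print(ticket.close_job())"
```

```text
the job is handed in; nothing more can be done
None
```

I handed the job in at about 56 s on the robot's clock: tray in against the cross bar, vessel emptied and cranked back upright, lid back on level. I saw only two of the four balls in the tray, but the vessel looked empty from above, so the other two should be behind them.

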